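# Earth the test cell, lift its sagging bolt over the bent keeper, hold the gate ajar

### The job

Make the high-voltage test cell safe and open it: first move the yellow-and-green earthing link from its black parking socket to the earthing socket with the copper jaws, blade fully home in the slot, and let go of it. Then take the red knob of the gate's barrel bolt, lift the sagging bolt so that its head clears the bent-up lip of the keeper while you draw it right back, and pull the gate towards you by the knob until its free edge stands about 100 mm open. Finish still gripping the knob and holding the gate there, since it swings shut by itself; leave the meter, the solder reel and the screwdriver where they lie.

Things in the scene. Friction and masses are not known exactly. Their poses are not given: they have to be found in the camera images.
- link_grip (a point): Earthing link, about 0.18 kg: centre of its handle bar (yellow, green bands), 104 mm long (x), 20 wide (y), 26 high (z, up). Grip it across the 20 mm. From its middle hangs a copper blade 70 mm long (x), 5 thick (y), 52 deep: lower edge 63 mm below this point. Starts upright and home in the parking socket; lifted 45 mm it is clear. Ends alike: either way round will do
- earth_slot (a point): Earthing socket, fixed: green base with yellow edges, 96 x 52 x 12 mm, two copper jaws 60 mm long (x). The slot between them is 8 mm wide (y), open above and at the ends, mouth flared to about 20 mm at the tips, 36 mm above this point, the centre of the slot floor (12 mm above the bench; z up). Blade fully home: handle centre 63 mm above this point, within 20 mm of it along x
- park_slot (a point): Parking socket: same shape, point and axes as the earthing socket, but black base and grey plastic jaws. The two sockets may change places
- knob (a point): Red knob of the barrel bolt, upright, 16 mm in diameter, 36 mm high with a 21 mm cap on top; this point is on its axis, 22 mm below its top, 40 mm above the rod's axis. It stands 24 mm before the gate's face and tops the gate (220 mm high): take it from straight above, fingers closing along the rod. Turns with the gate: y along the rod, the way to draw it; -x out of the gate; z up
- keeper_lip (a point): Middle of the top of the keeper's bent-up lip: a 4 mm thick steel edge on the fixed right-hand post. The bolt is a 12 mm rod; its 28 mm mushroom head, beginning 142 mm from the knob in the knob's -y, has sagged behind this lip (7 mm overlap), so a straight pull jams. Axes as the shut gate's: -x out towards the robot, y along the gate to the hinge, z up
- bolt_lift (a joint): Tilt of the bolt (0.41 kg, sags by its weight) about its rear guide, rad: 0 sagging, 0.065 against the bridge of the worn front guide. The knob is 150 mm from that pivot (less what is drawn), so it rises 10 mm at most; the head clears the lip from about 0.03 (knob up 5 mm): raise the knob 6 to 7 mm, then draw level. Takes 4 to 7 N at the knob; drops again when let down
- bolt (a joint): How far the bolt is drawn, m: starts at 0 to 0.005, jams near 0.010 on the lip unless lifted, free of the keeper from 0.036, right back at 0.050. Stays where it is left; friction about 2 N
- gate (a joint): Opening angle of the gate, rad: 0 shut, grows as it swings towards the robot; 0.26 is 100 mm at the free edge. Upright hinge on the left, sprung to shut with 0.3 to 0.6 N m (about 2 N at the knob). Only rattles while the bolt is in the keeper
- gate_hinge (a point): Point on the gate's upright hinge axis, in the plane of its front face, 200 mm above the bench. The gate is a clear panel in an aluminium frame, 385 mm from hinge to free edge, on a cell 220 mm high (posts 240), 460 wide, 300 deep
- gate_edge (a point): Free right-hand edge of the gate's front face, 200 mm above the bench
- meter: Bystander: orange hand-held meter, 150 x 78 x 40 mm, lying on the bench, origin under its centre
- reel: Bystander: blue solder reel, 60 mm in diameter, 40 mm high, standing flat, origin under its centre
- driver: Bystander: red-handled screwdriver about 200 mm long, lying on the bench along its x
Not all that is in view belongs to the job. Of the things like the part that bears link_grip, leave any that is blue or turquoise; of the rest the larger one is meant.

How it is judged:
On the way, in this order (a step that is already met when the one before it is completed fails the run):
1. the earthing link stands fully home in the earthing socket, let go, with the bolt still shot (z of link_grip in the frame of earth_slot between 0.056 and 0.068 m and x of link_grip in the frame of earth_slot between -0.02 and 0.02 m and y of link_grip in the frame of earth_slot between -0.012 and 0.012 m and angle between link_grip's own z axis and vertical below 0.2 rad and angle between the x axis of link_grip and the x axis of earth_slot, either way round below 0.2 rad and contact force between the fingers and link below 0.05 N and value of joint bolt below 0.015 m and value of joint gate below 0.03 rad), for 0.3 s.
2. the bolt is lifted so that its head can pass over the keeper's lip (value of joint bolt_lift above 0.02 rad and value of joint bolt below 0.03 m).
3. the bolt is drawn clear of the keeper (value of joint bolt above 0.036 m), for 0.1 s.
At the end, for the whole second after the job is handed in: Link fully home in the earthing socket (5 mm in depth, 20 mm along, 0.2 rad) and not touched; bolt drawn over 36 mm; gate still, open 0.17 to 0.37 rad (65 to 140 mm at the free edge), held only by the fingers on the bolt with over 1 N; bystanders within 30 mm of their places (z of link_grip in the frame of earth_slot between 0.056 and 0.068 m and x of link_grip in the frame of earth_slot between -0.02 and 0.02 m and y of link_grip in the frame of earth_slot between -0.012 and 0.012 m and angle between link_grip's own z axis and vertical below 0.2 rad and angle between the x axis of link_grip and the x axis of earth_slot, either way round below 0.2 rad and contact force between the fingers and link below 0.05 N and value of joint bolt above 0.036 m and value of joint gate between 0.17 and 0.37 rad and not (velocity of joint gate above 0.05 rad/s) and not (velocity of joint gate below -0.05 rad/s) and contact force between the fingers and bolt above 1 N and contact force between each of meter, reel, driver, link and gate below 0.05 N); the arm keeps its last pose, push and grip.
It fails at once if the hand-held meter is moved more than 30 mm (distance of meter from where it was at the start of the episode above 0.03 m).
It fails at once if the solder reel is moved more than 30 mm (distance of reel from where it was at the start of the episode above 0.03 m).
It fails at once if the screwdriver is moved more than 30 mm (distance of driver from where it was at the start of the episode above 0.03 m).
It fails at once if the bolt is drawn or the gate opened before the link is home in the earthing socket ((value of joint bolt above 0.03 m or value of joint gate above 0.06 rad) and not (z of link_grip in the frame of earth_slot between 0.056 and 0.068 m and x of link_grip in the frame of earth_slot between -0.02 and 0.02 m and y of link_grip in the frame of earth_slot between -0.012 and 0.012 m and angle between link_grip's own z axis and vertical below 0.2 rad and angle between the x axis of link_grip and the x axis of earth_slot, either way round below 0.2 rad)).
It also fails if it takes over 64 s, if anything falls off the work surface, if the arm or the gripper's body presses on something with over 40 N, if the wrist force passes 120 N, or if a joint passes its speed limit or range.

### The arm

A 6-joint arm with a two-finger parallel gripper is mounted at the origin on the work surface. World frame = base frame: x ahead of the robot, y to its left, z up, the work surface at z = 0. Lengths are in m, angles in rad, forces in N, time in s.
With the tool pointing down it reaches from about 0.275 to 1 m from the base axis. Payload 8.4 kg.
Tool frame: the origin (TCP) lies on the centre line of the jaws, within the pads' length; the fingertips stand 17 mm ahead of it and the grasp point (between the pads) lies 2 mm behind it (bot.tcp_to_tips is the y of the fingertips in the tool frame, in m); y points along the fingers, z is the direction in which the jaws open and shut, and the axes are right-handed (so a half turn about y gives the same grasp; the last joint's range is limited). The gripper opens to 85 mm and grips with 20 to 120 N. Pads are 22 mm wide; open, the fingers measure 114 mm over their backs; the gripper's body (76 mm by 85 mm) begins 54 mm behind the grasp point. The pads swing forward as they close: fully open they stand 13 mm farther back than shut.
Start: joints at [-1.135, 0.353, 1.633, -0, 1.155, -0.002], TCP at [0.265, -0.566, 0.248] pointing down, gripper open.
Joint ranges: [-2.63, 2.63], [-0.92, 2.1], [0.06, 2.66], [-1.3, 4.44], [0, 2.69], [-3.02, 3.02]. Speed limits (rad/s): [2.22, 2.22, 2.79, 3.14, 3.14, 3.14].

### API

Orientations are given as a unit quaternion [x, y, z, w].
In Python, from workcell import bot, hand, kinematics, get_obs, vision, hand_in gives the robot as it stands. The module is installed in compiled form; this text tells all that it offers. Calls block until the motion is done:
- bot.reach(position, orientation): joint-space move of the TCP to a pose.
- bot.servo_line(position, ori=None, velocity=0.15): straight line of the TCP; ori=None keeps the orientation; velocity is the mean speed in m/s.
- bot.goto_joints(angles): joint-space move.
- hand.move_gripper(opening, strength=None): finger opening in m; strength is the grip in N (None keeps the last); returns when the fingers have stopped.
- bot.dwell(seconds).
- kinematics.solve_ik(position, orientation): joint angles nearest the present ones, or None.
- get_obs(): the state.
- vision.read_camera(name): name is "scene" or "side" or "wrist"; returns a dict with "frame" (420x560x3 uint8, red, green, blue), "intrinsics" (3x3 intrinsics, pixels), "view" (4x4, takes a point from world to camera coordinates). Camera axes: x right, y down, z forward; pixel columns grow to the right and rows downward; lengths in m; the calibration is good to about 2 mm. A picture is of the moment at which its call begins. There is no depth.
A pose or a line that the arm cannot do raises bot.IKError and nothing moves.
- hand_in(): hands the job in, once; it reports no verdict.
The state is a dict: "time_s": time; "joint_pos": joint angles; "joint_vel": joint speeds; "joint_efforts": joint torques, N m; "position": TCP position; "orientation": TCP orientation; "wrist_force": force on the tool from outside, world axes, zero at the start; "ft_torque": the same for the moment, N m; "gripper_width": finger opening in m.
Only numpy, scipy, OpenCV 4.12 (cv2) and the standard library are available. Lean on these libraries where they do the work, as an engineer would, in place of code of your own. Each camera call takes 0.05 s, during which the arm holds its last target.

## Working session

There is one attempt and no reset: what is moved stays moved. The work goes in short steps, each a Python script; the robot and the scene stay as the last script left them, time stands still between calls to the robot, and variables do not carry over. Pictures are saved under pics/ and viewed, and the job is handed in when it is done.

```bash
mkdir -p pics
cat > h.py <<'E'
import numpy as np, cv2
from workcell import bot, hand, kinematics, get_obs, vision, hand_in
def snap(name,fn):
    d=vision.read_camera(name); cv2.imwrite('pics/'+fn,cv2.cvtColor(d['frame'],cv2.COLOR_RGB2BGR)); np.savez('pics/'+fn+'.npz',f=d['frame'],K=d['intrinsics'],V=d['view']); return d
def load(fn):
    z=np.load('pics/'+fn+'.npz'); return dict(frame=z['f'],intrinsics=z['K'],view=z['V'])
def ray(d,u,v):
    K=np.array(d['intrinsics']);V=np.array(d['view']);R=V[:3,:3];t=V[:3,3]
    r=R.T@np.linalg.solve(K,[u,v,1.]); return -R.T@t, r/np.linalg.norm(r)
def plane(d,u,v,z):
    o,r=ray(d,u,v); return o+r*(z-o[2])/r[2]
def tri(obs):
    A=np.zeros((3,3));b=np.zeros(3)
    for d,u,v in obs:
        o,r=ray(d,u,v);P=np.eye(3)-np.outer(r,r);A+=P;b+=P@o
    x=np.linalg.solve(A,b); 
    return x,[np.linalg.norm((np.eye(3)-np.outer(ray(d,u,v)[1],ray(d,u,v)[1]))@(x-ray(d,u,v)[0])) for d,u,v in obs]
def proj(d,p):
    c=np.array(d['view'])@np.append(p,1); q=np.array(d['intrinsics'])@c[:3]; return q[:2]/q[2]
E
python3 - <<'E'
from h import *
for n in ['scene','side','wrist']:
    d=snap(n,n+'0.png'); o,r=ray(d,280,210); print(n,o,r,d['intrinsics'][0][0])
o=get_obs();print(o['time_s'],o['position'],o['orientation'],o['wrist_force'],o['gripper_width'],bot.tcp_to_tips)
E
```

```text
scene [ 1.37077396 -0.22151402  1.02028235] [-0.68930552  0.11829256 -0.71474805] 457.8343235416062
side [ 0.24262849 -0.98778066  1.03208358] [ 0.23025536  0.70291699 -0.67297116] 469.66920817302673
wrist [ 0.33729824 -0.53226132  0.37356649] [-0.28010901 -0.1264864  -0.95159872] 321.57951073131323
0.15 [ 0.26481697 -0.56573405  0.24770912] [-0.15364342  0.69061163 -0.68985001  0.15348046] [ 0.81782199 -0.71314819  0.54236109] 0.08523055139874473 0.017
```

View pics/scene0.png

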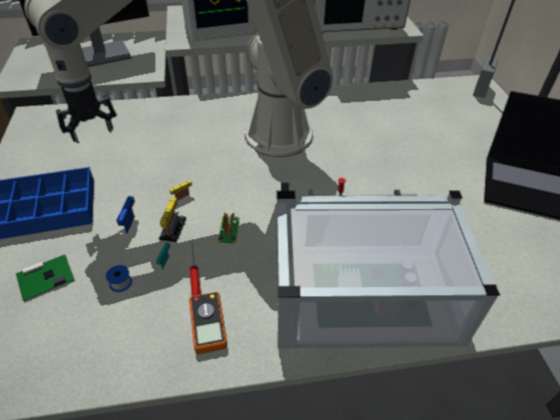

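View pics/side0.png

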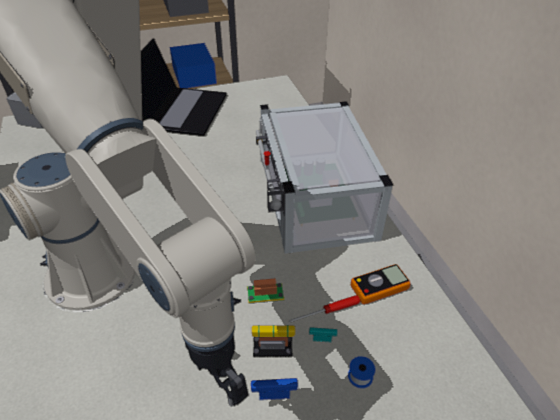

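View pics/wrist0.png

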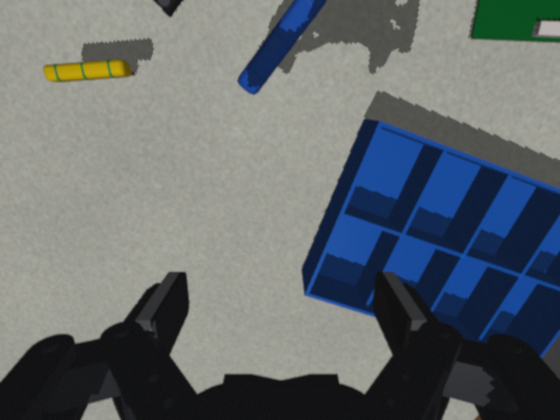

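Run:
```python
from h import *
a=load('scene0.png')['frame'][170:280,100:260]; b=load('side0.png')['frame'][260:410,220:340]
a=cv2.resize(a,None,fx=4.5,fy=4.5,interpolation=3)[:,:,::-1]; b=cv2.resize(b,None,fx=4,fy=4,interpolation=3)[:,:,::-1]
cv2.imwrite('pics/c1.png',a);cv2.imwrite('pics/c2.png',b)
c=load('side0.png')['frame'][95:255,240:400];cv2.imwrite('pics/c3.png',cv2.resize(c,None,fx=3.7,fy=3.7,interpolation=3)[:,:,::-1])
c=load('scene0.png')['frame'][165:300,260:480];cv2.imwrite('pics/c4.png',cv2.resize(c,None,fx=3.6,fy=3.6,interpolation=3)[:,:,::-1])
```

```text
(no output)
```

View pics/c1.png

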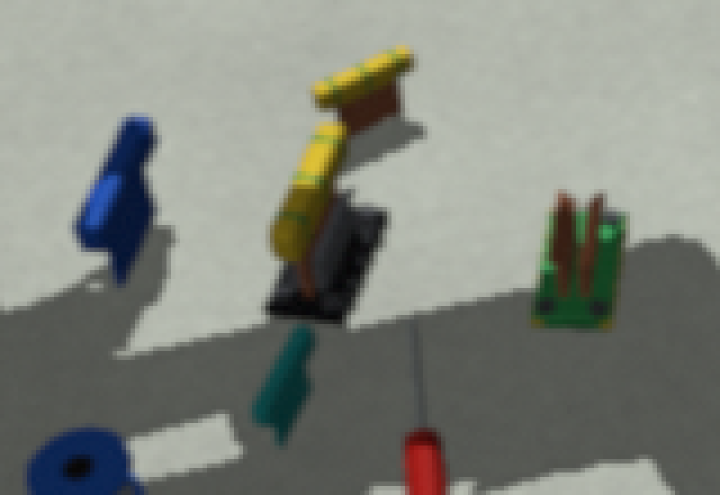

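View pics/c2.png

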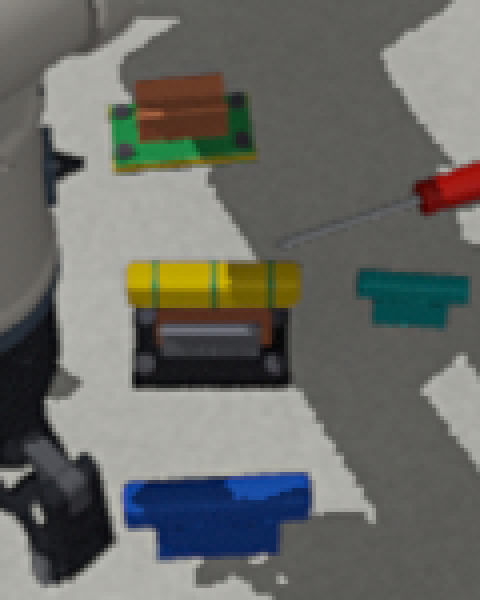

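View pics/c3.png

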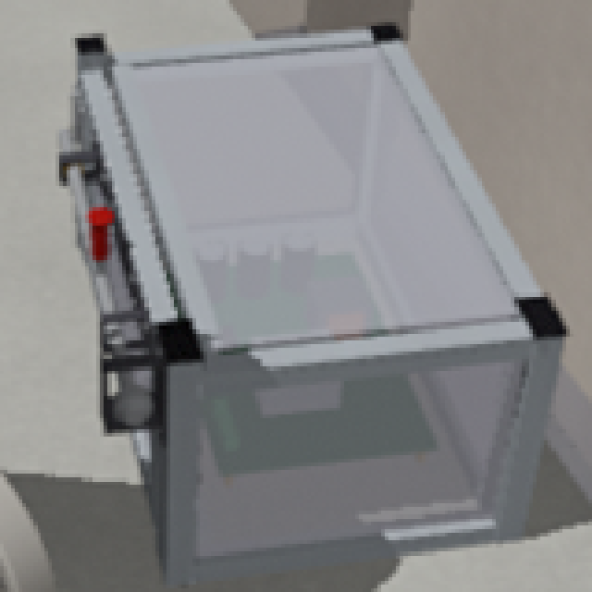

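View pics/c4.png

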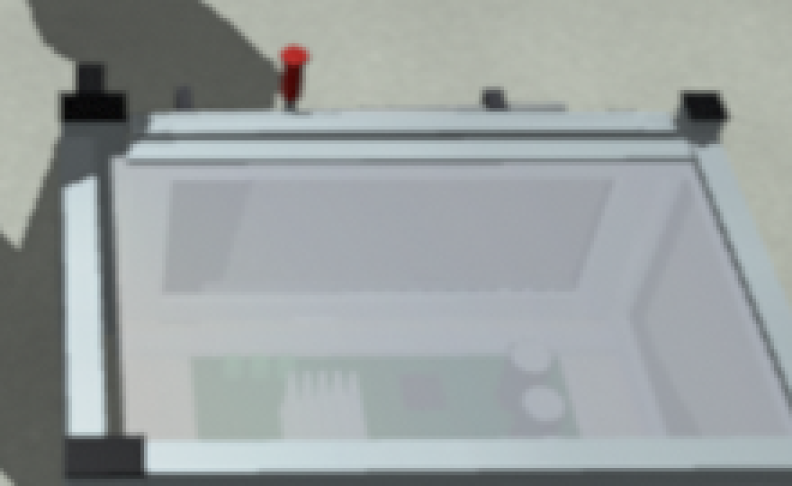

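```bash
cat >> h.py <<'E'
def blob(d,lo,hi,box):
    h=cv2.cvtColor(d['frame'],cv2.COLOR_RGB2HSV); m=cv2.inRange(h,np.array(lo),np.array(hi))
    k=np.zeros_like(m);x0,y0,x1,y1=box;k[y0:y1,x0:x1]=m[y0:y1,x0:x1]
    n,l,s,c=cv2.connectedComponentsWithStats(k); 
    i=1+np.argmax(s[1:,4]) ; return l==i,s[i],c[i]
E
python3 - <<'E'
from h import *
S=load('scene0.png');D=load('side0.png')
for nm,lo,hi,bs,bd in [('link',(18,90,40),(35,255,255),(155,195,185,240),(245,318,300,342)),
  ('knob',(0,150,60),(8,255,255),(330,170,355,200),(255,145,280,170)),('earthgreen',(45,90,30),(80,255,255),(215,205,245,245),(240,270,290,310))]:
    m1,s1,c1=blob(S,lo,hi,bs);m2,s2,c2=blob(D,lo,hi,bd);print(nm,s1,c1,s2,c2,tri([(S,*c1),(D,*c2)]))
# copper jaw tips centre; green base corners
for n,d,u,v in [('scene slot',S,229,238),('scene jaw top',S,228.5,213.5),('side',D,267,298)]: print(n,plane(d,u,v,.012),plane(d,u,v,.048))
print('knobtop',tri([(S,341.5,180),(D,267,153)]))
# side corners of gate posts
print('R post knob', tri([(S,285,190),(D,288,185)]),tri([(S,455,193),(D,265,107)]))
E
```

```text
link [160 197  18  32 266] [168.57518797 211.96240602] [252 325  21  12 237] [262.24050633 330.56540084] (array([ 0.40436942, -0.37914065,  0.064142  ]), [np.float64(0.006738985625852029), np.float64(0.0067389856258518515)])
knob [339 178   6  15  55] [340.78181818 184.29090909] [264 151   6  14  56] [266.5        157.10714286] (array([0.54739868, 0.07418044, 0.23508886]), [np.float64(0.0020828012266681816), np.float64(0.00208280122666814)])
earthgreen [218 219  20  24 218] [229.09174312 233.21559633] [248 285  36  17 242] [264.04545455 294.79752066] (array([ 0.45068079, -0.21660892, -0.0104964 ]), [np.float64(0.00034186133454556795), np.float64(0.000341861334545539)])
scene slot [ 0.48948525 -0.21866797  0.012     ] [ 0.52095103 -0.21876959  0.048     ]
scene jaw top [ 0.39074902 -0.21249909  0.012     ] [ 0.42574011 -0.21282096  0.048     ]
side [ 0.45057433 -0.24554121  0.012     ] [ 0.44323567 -0.27173575  0.048     ]
knobtop (array([0.54861139, 0.07369858, 0.25015069]), [np.float64(0.0027173426427095776), np.float64(0.0027173426427097385)])
R post knob (array([ 0.5612481 , -0.07351026,  0.24539255]), [np.float64(0.004147264656720687), np.float64(0.0041472646567207415)]) (array([0.62300858, 0.34720409, 0.2361199 ]), [np.float64(0.004492588159930268), np.float64(0.004492588159930356)])
```

```bash
cat >> h.py <<'E'
from scipy.spatial.transform import Rotation as Ro
def qdown(yaw,flip=0):
    # tool z (jaw dir) = (cos yaw, sin yaw,0)
    z=np.array([np.cos(yaw),np.sin(yaw),0]); 
    if flip: z=-z
    y=np.array([0,0,-1.]); x=np.cross(y,z)
    return Ro.from_matrix(np.stack([x,y,z],1)).as_quat()
E
python3 - <<'E'
from h import *
o=get_obs(); R=Ro.from_quat(o['orientation']).as_matrix(); print(R.round(3))
d=load('wrist0.png');c,r=ray(d,280,210);print('cam in tool',R.T@(c-o['position']),R.T@r)
D=load('side0.png');
for v in [(249+3,325.5),(294.5,325.5)]: print(plane(D,*v,.088))
for p in [(.38,-.30,.27),(.36,-.28,.3),(.42,-.3,.3)]:
  for yaw in [0,np.pi/2,1.3,1.7]:
    for f in (0,1):
      q=kinematics.solve_ik(p,qdown(yaw,f)); print(p,round(yaw,2),f,None if q is None else np.round(q,2), (qdown(yaw,f)@np.zeros(4)), (np.array(p)+Ro.from_quat(qdown(yaw,f)).apply(R.T@(c-o['position']))).round(3))
E
```

```text
[[-0.906 -0.     0.424]
 [-0.424  0.001 -0.906]
 [-0.    -1.    -0.001]]
cam in tool [-0.07983712 -0.12585704  0.00027606] [ 0.30732302  0.95160003 -0.00315493]
[ 0.37828118 -0.36683839  0.088     ]
[ 0.473791   -0.39732023  0.088     ]
(0.38, -0.3, 0.27) 0 0 [-0.67  0.11  1.9  -0.    1.13 -0.67] 0.0 [ 0.38  -0.22   0.396]
(0.38, -0.3, 0.27) 0 1 [-0.67  0.11  1.9  -0.    1.13  2.47] 0.0 [ 0.38  -0.38   0.396]
(0.38, -0.3, 0.27) 1.57 0 [-0.67  0.11  1.9  -0.    1.13 -2.24] 0.0 [ 0.3   -0.3    0.396]
(0.38, -0.3, 0.27) 1.57 1 [-0.67  0.11  1.9  -0.    1.13  0.9 ] 0.0 [ 0.46  -0.3    0.396]
(0.38, -0.3, 0.27) 1.3 0 [-0.67  0.11  1.9  -0.    1.13 -1.97] 0.0 [ 0.303 -0.278  0.396]
(0.38, -0.3, 0.27) 1.3 1 [-0.67  0.11  1.9  -0.    1.13  1.17] 0.0 [ 0.457 -0.322  0.396]
(0.38, -0.3, 0.27) 1.7 0 [-0.67  0.11  1.9  -0.    1.13 -2.37] 0.0 [ 0.301 -0.31   0.396]
(0.38, -0.3, 0.27) 1.7 1 [-0.67  0.11  1.9  -0.    1.13  0.77] 0.0 [ 0.459 -0.29   0.396]
(0.36, -0.28, 0.3) 0 0 [-0.66  0.03  1.92 -0.    1.19 -0.66] 0.0 [ 0.36  -0.2    0.426]
(0.36, -0.28, 0.3) 0 1 [-0.66  0.03  1.92 -0.    1.19  2.
[... 582 characters left out ...]
.3, 0.3) 0 0 [-0.62  0.13  1.8  -0.    1.21 -0.62] 0.0 [ 0.42  -0.22   0.426]
(0.42, -0.3, 0.3) 0 1 [-0.62  0.13  1.8  -0.    1.21  2.52] 0.0 [ 0.42  -0.38   0.426]
(0.42, -0.3, 0.3) 1.57 0 [-0.62  0.13  1.8  -0.    1.21 -2.19] 0.0 [ 0.34  -0.3    0.426]
(0.42, -0.3, 0.3) 1.57 1 [-0.62  0.13  1.8  -0.    1.21  0.95] 0.0 [ 0.5   -0.3    0.426]
(0.42, -0.3, 0.3) 1.3 0 [-0.62  0.13  1.8  -0.    1.21 -1.92] 0.0 [ 0.343 -0.278  0.426]
(0.42, -0.3, 0.3) 1.3 1 [-0.62  0.13  1.8   0.    1.21  1.22] 0.0 [ 0.497 -0.322  0.426]
(0.42, -0.3, 0.3) 1.7 0 [-0.62  0.13  1.8  -0.    1.21 -2.32] 0.0 [ 0.341 -0.31   0.426]
(0.42, -0.3, 0.3) 1.7 1 [-0.62  0.13  1.8  -0.    1.21  0.82] 0.0 [ 0.499 -0.29   0.426]
```

Candidates for the link: yellow/green-banded bar standing in the black socket (scene 170,215; side 272,331); smaller yellow bar lying free (scene 181,189); blue one (scene 126,212); turquoise one (scene 162,257). The one in the black socket is meant: yellow and clearly larger than the other yellow bar. I'll confirm it with a wrist view from above.

Run:
```python
from h import *
bot.reach([.40,-.30,.30],qdown(1.27,1))
snap('wrist','w1.png'); o=get_obs(); print(o['time_s'],o['position'])
snap('side','side1.png')
```

```text
1.3583 [ 0.39984105 -0.30070773  0.29981456]
```

View pics/w1.png

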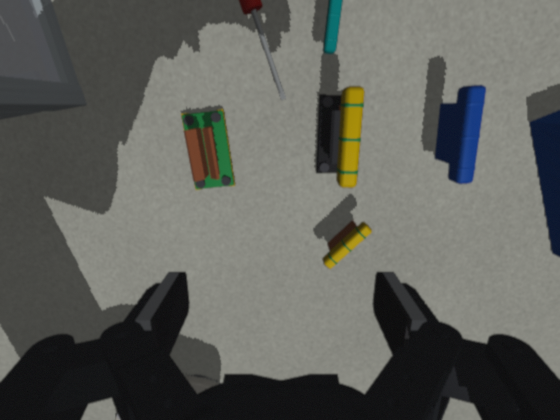

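View pics/side1.png

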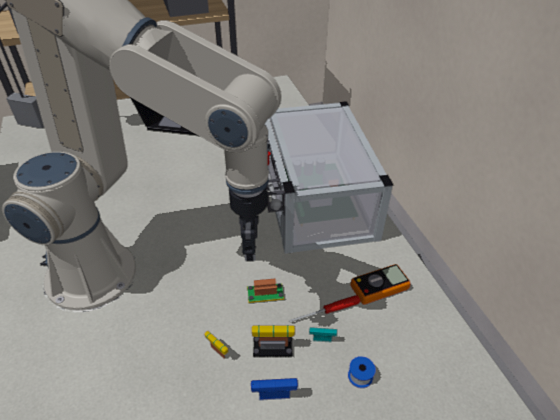

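The wrist view shows the large link at (351,137) in its black socket, the small yellow decoy at (348,245), the earthing socket at (208,148), and the blue and turquoise ones at (465,135) and (332,25). The choice is confirmed.

Run:
```python
from h import *
W=load('w1.png');D=load('side1.png');S=load('scene0.png')
a=W['frame'][75:205,165:395];cv2.imwrite('pics/c5.png',cv2.resize(a,None,fx=3.4,fy=3.4,interpolation=3)[:,:,::-1])
lo,hi=(18,90,40),(35,255,255)
mw,s,c=blob(W,lo,hi,(330,80,375,195)); print(s,c)
cn=np.argwhere(mw)[:,::-1].astype(np.float32); r=cv2.minAreaRect(cn); bw=cv2.boxPoints(r);print(r,bw)
for z in(.082,.088): 
  P=np.array([plane(W,*(p),z) for p in bw]);print(z,P.round(4).tolist())
  print([np.linalg.norm(P[i]-P[i-1]) for i in range(4)],P.mean(0))
md,s,c=blob(D,lo,hi,(245,318,300,342));md2,s2,c2=blob(D,(18,90,20),hi,(245,318,300,342));print(s,c,s2)
lo,hi=(40,80,20),(85,255,255)
mw,s,c=blob(W,lo,hi,(170,95,245,200)); print(s,c)
h=cv2.cvtColor(W['frame'],cv2.COLOR_RGB2HSV)
m=cv2.inRange(h,np.array((0,80,20)),np.array((90,255,255)));k=np.zeros_like(m);k[95:200,175:245]=m[95:200,175:245]
k=cv2.morphologyEx(k,cv2.MORPH_OPEN,np.ones((2,2)))
cn=np.argwhere(k)[:,::-1].astype(np.float32); r=cv2.minAreaRect(cn); b=cv2.boxPoints(r);print(r)
P=np.array([plane(W,*(p),.012) for p in b]);print(P.round(4).tolist(),[np.linalg.norm(P[i]-P[i-1]) for i in range(4)],P.mean(0))
```

```text
[339 106  24  33 701] [350.46077033 122.06134094]
((350.53399658203125, 122.25154113769531), (22.431385040283203, 31.694547653198242), 2.6025619506835938) [[338.6103   137.5732  ]
 [340.04944  105.91134 ]
 [362.4577   106.929886]
 [361.01855  138.59174 ]]
0.082 [[0.4283, -0.3727, 0.082], [0.4585, -0.3817, 0.082], [0.4508, -0.4032, 0.082], [0.4203, -0.3948, 0.082]]
[np.float64(0.023558683518772675), np.float64(0.031504327631307935), np.float64(0.022870554468809926), np.float64(0.03157712546881093)] [ 0.43945062 -0.38810241  0.082     ]
0.088 [[0.4291, -0.3718, 0.088], [0.4588, -0.3807, 0.088], [0.4512, -0.4018, 0.088], [0.4213, -0.3936, 0.088]]
[np.float64(0.023147662945473765), np.float64(0.0309546820284839), np.float64(0.022471539455855415), np.float64(0.03102620978615072)] [ 0.44009452 -0.38698763  0.088     ]
[252 325  21  12 238] [262.22268908 330.58403361] [252 325  21  12 238]
[ 182  111   52   77 1363] [214.4622157  144.86133529]
((208.72543334960938, 149.96530151367188), (79.22179412841797, 42.49998474121094), 81.25383758544922)
[[0.5032, -0.2046, 0.012], [0.495, -0.2567, 0.012], [0.3979, -0.2377, 0.012], [0.4061, -0.1813, 0.012]] [np.float64(0.09987834869972421), np.float64(0.05275475567976719), np.float64(0.09898887504283664), np.float64(0.05690967540529039)] [ 0.45054964 -0.22008754  0.012     ]
```

View pics/c5.png

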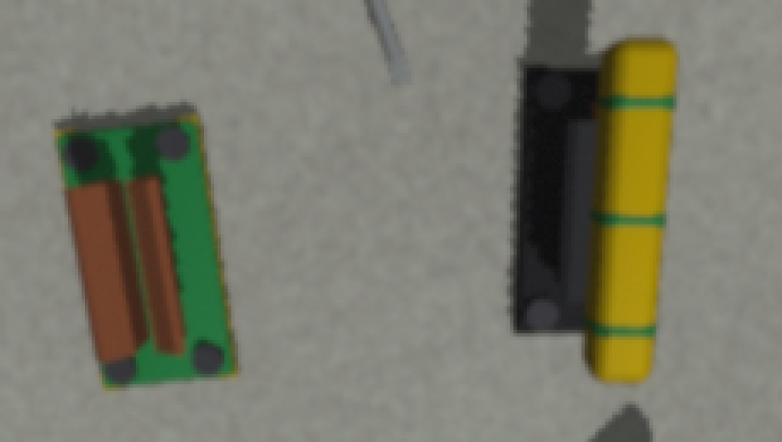

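Run:
```python
from h import *
W=load('w1.png');D=load('side1.png');S=load('scene0.png')
h=cv2.cvtColor(W['frame'],cv2.COLOR_RGB2HSV)
m=cv2.inRange(h,np.array((18,90,40)),np.array((85,255,255)));k=np.zeros_like(m);k[80:195,332:375]=m[80:195,332:375]
cn=np.argwhere(k)[:,::-1].astype(np.float32); r=cv2.minAreaRect(cn); bw=cv2.boxPoints(r);print(r)
for z in(.075,.088):
  P=np.array([plane(W,*(p),z) for p in bw]);print(z,P.round(4).tolist())
  print([np.linalg.norm(P[i]-P[i-1]) for i in range(4)],P.mean(0))
# bands centres in wrist, on top plane
for p in [(640,102),(629,219),(622,330)]: print('band',plane(W,165+p[0]/3.4-.35,75+p[1]/3.4-.35,.088))
# base corners
c=np.array([(58,124),(198,113),(237,375),(104,387)])/3.4+[164.65,74.65]
P=np.array([plane(W,*p,.012) for p in c]);print(P.round(4).tolist(),[np.linalg.norm(P[i]-P[i-1]) for i in range(4)],P.mean(0))
for a,b in[(3,0),(2,1)]: v=P[b]-P[a];print('base yaw',np.arctan2(v[1],v[0]))
for a,b in[(0,1),(3,2)]: v=P[b]-P[a];print('base yaw y',np.arctan2(v[1],v[0])+np.pi/2)
# jaw outer tips at z=.048
for p in [(66,190),(102,362),(157,178),(184,352),(108,182),(147,345),(130,180),(158,350)]: print(p,plane(W,165-.35+p[0]/3.4,75-.35+p[1]/3.4,.048).round(4))
# link check: side
h=cv2.cvtColor(D['frame'],cv2.COLOR_RGB2HSV)
m=cv2.inRange(h,np.array((18,90,30)),np.array((85,255,255)));k=np.zeros_like(m);k[318:342,245:300]=m[318:342,245:300]
cn=np.argwhere(k)[:,::-1].astype(np.float32); rd=cv2.minAreaRect(cn);print(rd)
print(tri([(W,*r[0]),(D,*rd[0])]))
print(tri([(W,207.5,149.5),(D,266.5,294)]))
```

```text
((349.04931640625, 136.38394165039062), (22.72739028930664, 102.03401947021484), 4.573921203613281)
0.075 [[0.377, -0.3554, 0.075], [0.4776, -0.3895, 0.075], [0.4691, -0.4111, 0.075], [0.3674, -0.3792, 0.075]]
[np.float64(0.025604757393936105), np.float64(0.10621756367813981), np.float64(0.023243078596061895), np.float64(0.1065422395404783)] [ 0.42276964 -0.38380764  0.075     ]
0.088 [[0.3807, -0.3543, 0.088], [0.4775, -0.3871, 0.088], [0.4694, -0.4079, 0.088], [0.3715, -0.3772, 0.088]]
[np.float64(0.02465617677353012), np.float64(0.10228251672957209), np.float64(0.022381991198294923), np.float64(0.10259516431036153)] [ 0.4247549  -0.38159958  0.088     ]
band [ 0.45614748 -0.39319627  0.088     ]
band [ 0.42428927 -0.38231993  0.088     ]
band [ 0.3917634  -0.37235006  0.088     ]
[[0.5064, -0.206, 0.012], [0.495, -0.2556, 0.012], [0.3996, -0.2363, 0.012], [0.4104, -0.1852, 0.012]] [np.float64(0.09819033447550438), np.float64(0.05098193207708443), np.float64(0.09729486939168568), np.float64(0.0522347487984438)] [ 0.4528606  -0.22078974  0.012     ]
base yaw -0.2126753061012561
base yaw -0.19976117902587345
base yaw y -0.22553487660497296
base yaw y -0.20792767376894972
(66, 190) [ 0.4833 -0.2106  0.048 ]
(102, 362) [ 0.4248 -0.2     0.048 ]
(157, 178) [ 0.478  -0.2412  0.048 ]
(184, 352) [ 0.4196 -0.229   0.048 ]
(108, 182) [ 0.4816 -0.2251  0.048 ]
(147, 345) [ 0.4258 -0.2174  0.048 ]
(130, 180) [ 0.48   -0.2324  0.048 ]
(158, 350) [ 0.423  -0.2205  0.048 ]
((273.0, 330.5), (11.0, 42.0), 90.0)
(array([ 0.42459248, -0.38503617,  0.07200562]), [np.float64(0.00019087489268616647), np.float64(0.00019087489268610256)])
(array([ 0.45483613, -0.21568544, -0.00813445]), [np.float64(0.002944813717176578), np.float64(0.0029448137171765127)])
```

Run:
```python
from h import *
q=qdown(-.315+np.pi/2,1)
hand.move_gripper(.06,50)
bot.reach([.4244,-.3833,.16],q)
print(get_obs()['wrist_force'])
bot.servo_line([.4244,-.3833,.077],q,.08); print(get_obs()['wrist_force'])
hand.move_gripper(.0,60)
o=get_obs(); print(o['time_s'],o['gripper_width'],o['wrist_force'],o['position'])
bot.servo_line([.4244,-.3833,.16],q,.08)
o=get_obs(); print(o['time_s'],o['gripper_width'],o['wrist_force'],o['position'])
snap('wrist','w2.png');snap('side','side2.png')
```

```text
[ 1.04208062 -0.00333394  0.78438902]
[-0.21592509  0.56768661  0.10885305]
4.1167 0.018878295243094895 [-0.97606732 -1.19328939  5.60990031] [ 0.42465268 -0.38367339  0.07752554]
5.3083 0.01841830726402351 [ 0.16106197 -0.29152407 -2.09225806] [ 0.42408334 -0.38300248  0.15940992]
```

View pics/w2.png

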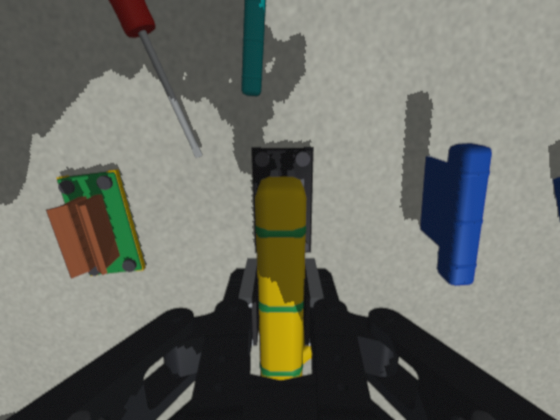

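View pics/side2.png

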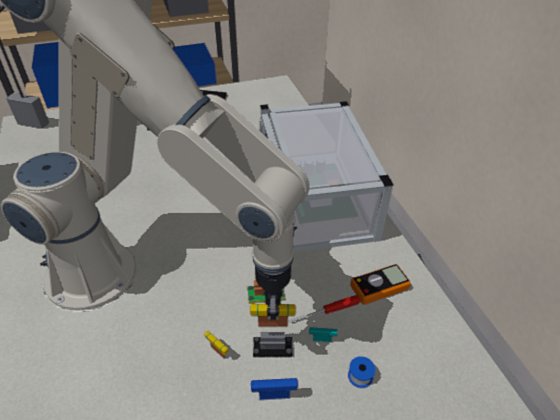

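The link is held level and clear of the parking socket: bands at (280,233), (280,308) and (280,374), empty black socket behind it. Next, over to the earthing socket.

Run:
```python
from h import *
W=load('w2.png'); print(plane(W,280.5,308.5,.1594+.011), np.mean([plane(W,280.5,v,.1704) for v in (233,374)],0), get_obs()['position'])
# earth base check from new view
h=cv2.cvtColor(W['frame'],cv2.COLOR_RGB2HSV)
q=qdown(-.21+np.pi/2,1)
bot.servo_line([.4522,-.2205,.16],q,.12)
o=get_obs(); print(o['time_s'],o['position'],o['wrist_force'])
snap('wrist','w3.png');snap('side','side3.png');snap('scene','scene3.png')
for n,b in(('side',(230,210,350,330)),('scene',(170,140,290,260))):
    f=load(n+'3.png')['frame'][b[1]:b[3],b[0]:b[2]];cv2.imwrite('pics/%s3c.png'%n,cv2.resize(f,None,fx=4,fy=4,interpolation=3)[:,:,::-1])
a=np.hstack([cv2.resize(cv2.imread('pics/side3c.png'),(390,390)),cv2.resize(cv2.imread('pics/scene3c.png'),(390,390))]);cv2.imwrite('pics/c3x.png',a)
```

```text
[ 0.4236852  -0.38287744  0.1704    ] [ 0.42340271 -0.38278535  0.1704    ] [ 0.42412011 -0.38304181  0.15938173]
6.9333 [ 0.45217336 -0.22099981  0.15999991] [-0.06454438  0.78055195 -2.82760544]
```

View pics/w3.png

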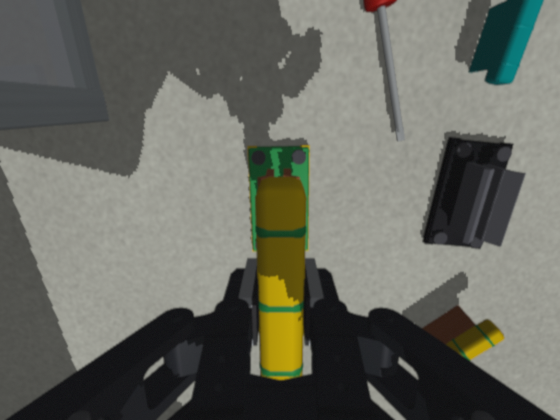

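View pics/c3x.png

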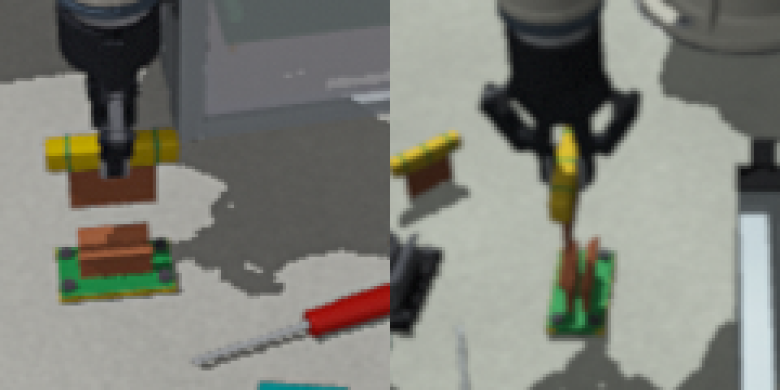

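The handle (columns 257-306) is centred over the green base (248-310), and the copper jaw tips near row 173 straddle it. Descending.

Run:
```python
from h import *
q=qdown(-.21+np.pi/2,1)
for z in (.12,.105,.095,.085,.077):
    bot.servo_line([.4522,-.2205,z],q,.06); o=get_obs(); print(round(o['time_s'],2),z,o['position'].round(4),o['wrist_force'].round(2),o['gripper_width'])
    if o['wrist_force'][2]>25: break
snap('wrist','w4.png');snap('side','side4.png');snap('scene','scene4.png')
fs=[]
for n,b in(('side',(230,240,310,320)),('scene',(190,170,270,250))):
    f=load(n+'4.png')['frame'][b[1]:b[3],b[0]:b[2]];fs.append(cv2.resize(f,(390,390),interpolation=3)[:,:,::-1])
cv2.imwrite('pics/c4x.png',np.hstack(fs))
```

```text
7.9 0.12 [ 0.4524 -0.2206  0.1201] [-0.51  0.61 -1.85] 0.018903893516207082
8.3 0.105 [ 0.4518 -0.2201  0.1045] [ 1.02  1.31 -1.64] 0.018788656533570685
8.62 0.095 [ 0.4517 -0.2202  0.0943] [ 0.72  2.51 -3.89] 0.019455533776647153
8.93 0.085 [ 0.4519 -0.2203  0.0846] [ 0.85  4.31 -4.37] 0.01942089290914092
9.22 0.077 [ 0.4528 -0.2209  0.0774] [1.64 1.73 0.18] 0.019164167837724417
```

View pics/c4x.png

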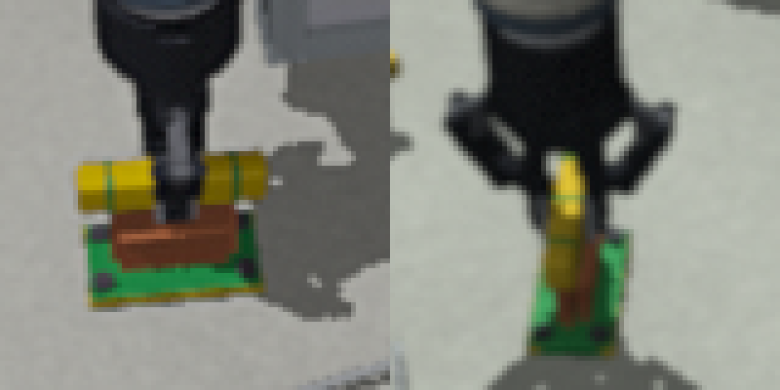

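Run:
```python
from h import *
q=qdown(-.21+np.pi/2,1)
for z in (.075,.073,.071):
    bot.servo_line([.4525,-.2207,z],q,.03); o=get_obs(); print(round(o['time_s'],2),z,o['position'].round(4),o['wrist_force'].round(2))
    if o['wrist_force'][2]>12: break
hand.move_gripper(.06); o=get_obs(); print(o['position'],o['wrist_force'].round(2),o['gripper_width'])
bot.servo_line([.4525,-.2207,.2],q,.15)
bot.reach([.40,-.26,.32],q); bot.dwell(.1)
print(get_obs()['time_s']);snap('wrist','w5.png');snap('side','side5.png')
```

```text
9.62 0.075 [ 0.453  -0.221   0.0772] [-5.49  6.48 31.4 ]
[ 0.45232835 -0.22074149  0.0747561 ] [-0.69 -0.12 -0.06] 0.0601497161966762
11.775
```

View pics/w5.png

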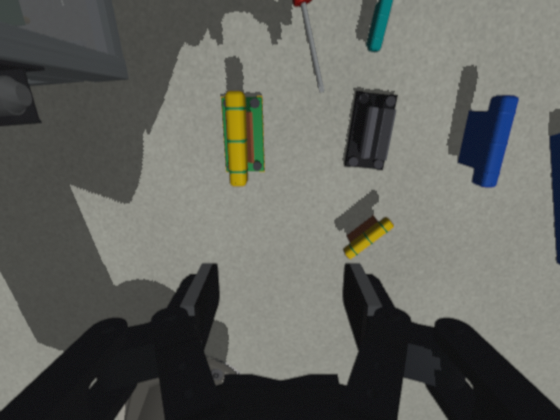

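View pics/side5.png

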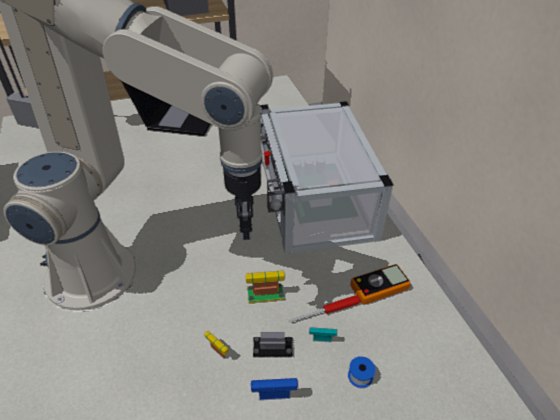

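Run:
```python
from h import *
W=load('w5.png');D=load('side5.png')
def rect(d,box):
    h=cv2.cvtColor(d['frame'],cv2.COLOR_RGB2HSV); m=cv2.inRange(h,np.array((18,90,40)),np.array((38,255,255)));k=np.zeros_like(m);x0,y0,x1,y1=box;k[y0:y1,x0:x1]=m[y0:y1,x0:x1]
    k=cv2.morphologyEx(k,cv2.MORPH_CLOSE,np.ones((7,7)));k=cv2.morphologyEx(k,cv2.MORPH_OPEN,np.ones((3,3)))
    return cv2.minAreaRect(np.argwhere(k)[:,::-1].astype(np.float32))
a=rect(W,(220,85,252,190));b=rect(D,(240,265,295,285));print(a,b,tri([(W,*a[0]),(D,*b[0])]))
q=qdown(1.425,1)
bot.reach([.47,-.1,.42],q)
bot.reach([.53,.10,.42],q)
o=get_obs();print(o['time_s'],o['position'],o['joint_pos'].round(2))
snap('wrist','w6.png')
```

```text
((235.7345428466797, 138.0177001953125), (96.58558654785156, 24.079877853393555), 86.18592071533203) ((264.941162109375, 276.7353210449219), (10.66081428527832, 38.57834243774414), 85.60128784179688) (array([ 0.45387375, -0.21789877,  0.06781752]), [np.float64(0.00017512372961556703), np.float64(0.00017512372961555)])
13.5417 [0.5298235  0.09851802 0.4194674 ] [ 0.18  0.1   1.59 -0.    1.46  1.9 ]
```

View pics/w6.png

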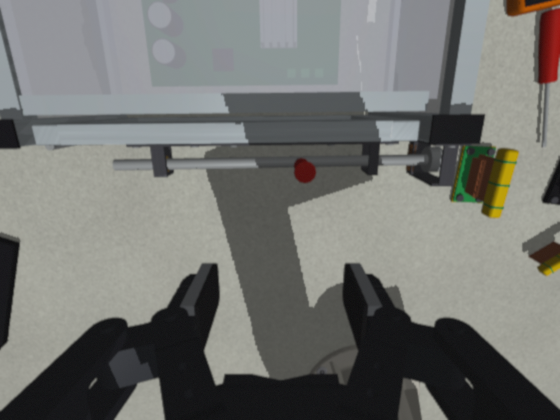

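The wrist view shows the knob's cap at (305,171), the rod from (115,163) to (430,160), the keeper at (440,165), and the two front post caps at (450,130) and (5,133). The link stands home in the green socket at (497,182).

Run:
```python
from h import *
W=load('w6.png');D=load('side0.png');S=load('scene0.png')
m,s,c=blob(W,(0,120,50),(8,255,255),(285,150,325,190));print(s,c)
f=W['frame'][90:220,270:520];cv2.imwrite('pics/c6.png',cv2.resize(f,None,fx=3.2,fy=3.2,interpolation=3)[:,:,::-1])
f=W['frame'][90:220,0:250];cv2.imwrite('pics/c6b.png',cv2.resize(f,None,fx=3.2,fy=3.2,interpolation=3)[:,:,::-1])
print(tri([(W,305,171.5),(D,267,153)]),tri([(W,305,171.5),(S,341.5,179.7)]),tri([(W,305,171.5),(D,267,153),(S,341.5,179.7)]))
print(plane(W,305,171.5,.25))
for a in ((115,164),(240,163),(425,160)): print('rod',plane(W,*a,.188))
```

```text
[295 159  21  24 387] [304.20155039 170.5994832 ]
(array([0.54877615, 0.07238382, 0.2485194 ]), [np.float64(0.0010260860841291594), np.float64(0.001026086084129023)]) (array([0.54956097, 0.0737498 , 0.25532638]), [np.float64(0.0007343677047012385), np.float64(0.0007343677047012268)]) (array([0.54836937, 0.07319627, 0.25082074]), [np.float64(0.00032402692778572264), np.float64(0.00295831442131575), np.float64(0.0031139193215109057)])
[0.54811593 0.07284303 0.25      ]
rod [0.57469616 0.27862295 0.188     ]
rod [0.55542492 0.14042954 0.188     ]
rod [ 0.52867809 -0.0636411   0.188     ]
```

View pics/c6.png

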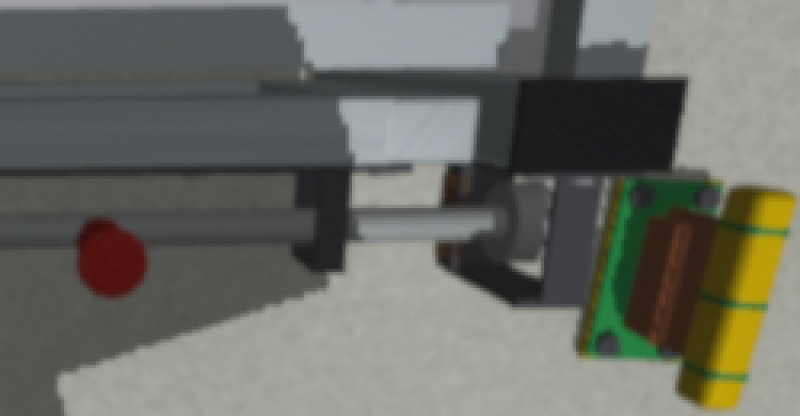

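View pics/c6b.png

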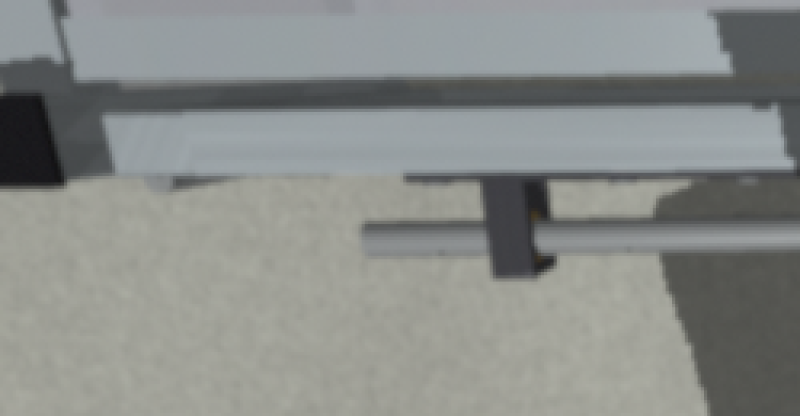

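Run:
```python
from h import *
W=load('w6.png')
A=plane(W,35.8,144.4,.22);B=plane(W,418.2,141.0,.22);print(A,B,np.linalg.norm(A-B),-np.arctan2(A[0]-B[0],A[1]-B[1]))
for z in (.24,):
  for p in [(270+512/3.2,90+172/3.2),(270+672/3.2,90+170/3.2),(65/3.2,90+186/3.2),(43/3.2,90+95/3.2)]: print('post',plane(W,p[0]-.3,p[1]-.3,z))
k=np.array([.5485,.073]); u=(A-B)[:2]/np.linalg.norm((A-B)[:2]); n=np.array([-u[1],u[0]]);w=k-B[:2];print('knob along from free edge',w@u,'front of gate',w@n)
# lip: c6 (450,200)
```

```text
[0.60825504 0.33356273 0.22      ] [ 0.55593524 -0.04362699  0.22      ] 0.3808010595662758 -0.13783003258383456
post [ 0.55536069 -0.04621552  0.24      ]
post [ 0.54911808 -0.09243696  0.24      ]
post [0.60744398 0.33425839 0.24      ]
post [0.63282826 0.33029786 0.24      ]
knob along from free edge 0.11449939242880224 front of gate 0.023388582208121733
```

```bash
cat >> h.py <<'E'
YAW=-.137; H=np.array([.6085,.3355,0]); P0=np.array([.5485,.073,.226])
def gpose(theta=0,tilt=0,draw=0,p0=P0):
    G=Ro.from_euler('z',YAW); T=G*Ro.from_euler('x',-tilt)*G.inv()
    yg=G.apply([0,1,0]); piv=p0+.15*yg+[0,0,-.038]
    p=piv+T.apply(p0-piv)+draw*T.apply(yg)
    Z=Ro.from_euler('z',-theta); p=H+Z.apply(p-H)
    return p,(Z*T*Ro.from_quat(qdown(YAW+np.pi/2,1))).as_quat()
E
python3 - <<'E'
from h import *
hand.move_gripper(.052,60)
p,q=gpose(); bot.reach(p+[0,0,.06],q); print(get_obs()['wrist_force'].round(2))
bot.servo_line(p,q,.08); o=get_obs(); print(o['wrist_force'].round(2),o['position'],o['time_s'])
snap('wrist','w7.png')
hand.move_gripper(0,70); o=get_obs(); print(o['wrist_force'].round(2),o['position'],o['gripper_width'],o['time_s'])
for t in (.01,.02,.03,.043):
    p,q=gpose(0,t); bot.servo_line(p,q,.02); o=get_obs(); print(t,o['wrist_force'].round(2),(o['position']-p).round(4),o['time_s'])
snap('side','side8.png');snap('wrist','w8.png');snap('scene','scene8.png')
E
```

```text
[0.69 0.31 1.27]
[ 1.03 -0.23 -0.43] [0.54883254 0.07302523 0.22638304] 15.35
[-1.26 -1.04  6.13] [0.54901263 0.07328141 0.22671112] 0.015202550926892806 15.8333
0.01 [-0.2  -1.03  6.39] [0.0005 0.0002 0.0007] 16.0833
0.02 [-0.11 -1.38  6.88] [0.0005 0.0002 0.0007] 16.3333
0.03 [-0.38 -0.23  5.25] [0.0005 0.0002 0.0007] 16.5833
0.043 [ 0.17 -1.35  5.4 ] [0.0005 0.0003 0.0007] 16.8333
```

View pics/w8.png

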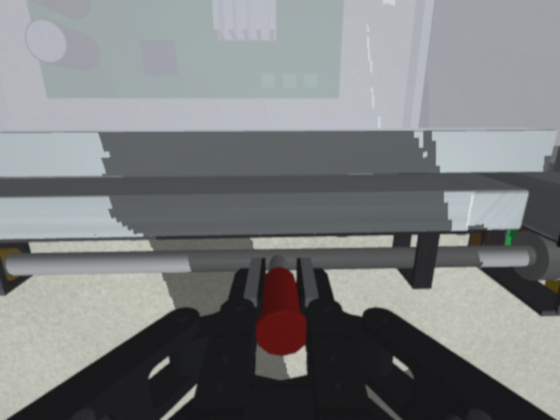

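View pics/side8.png

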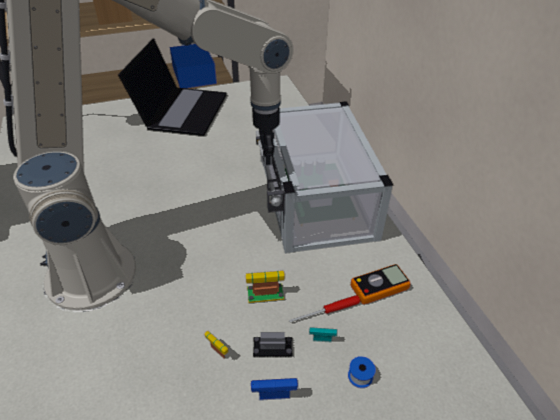

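Run:
```python
from h import *
bot.dwell(.3); o=get_obs(); print(o['wrist_force'],o['ft_torque'],o['joint_efforts'].round(2),o['gripper_width'],o['time_s'])
snap('wrist','w9.png')
a=load('w7.png')['frame'][200:330,180:560];b=load('w9.png')['frame'][200:330,180:560]
cv2.imwrite('pics/c9.png',cv2.resize(np.vstack([a,b]),None,fx=2.1,fy=2.1)[:,:,::-1])
b=[load(n)['frame'][120:220,240:320] for n in('side5.png','side8.png')]
cv2.imwrite('pics/c9b.png',cv2.resize(np.hstack(b),None,fx=4.8,fy=4.8,interpolation=3)[:,:,::-1])
```

```text
[-0.27897787 -0.50870409  5.59698171] [ 1.32635908 -0.15008221  0.01493659] [ 3.800e-01 -4.884e+01 -3.016e+01 -1.170e+00  2.700e-01  3.000e-02] 0.015173890420236915 17.2833
```

View pics/c9.png

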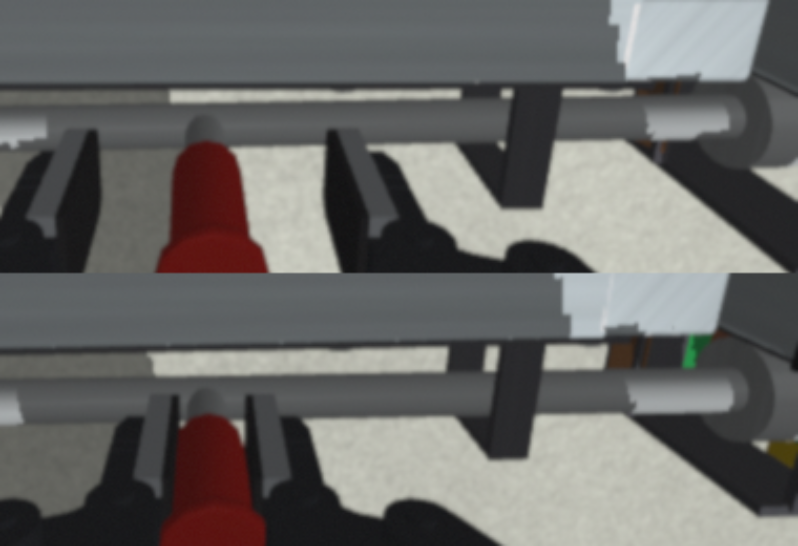

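View pics/c9b.png

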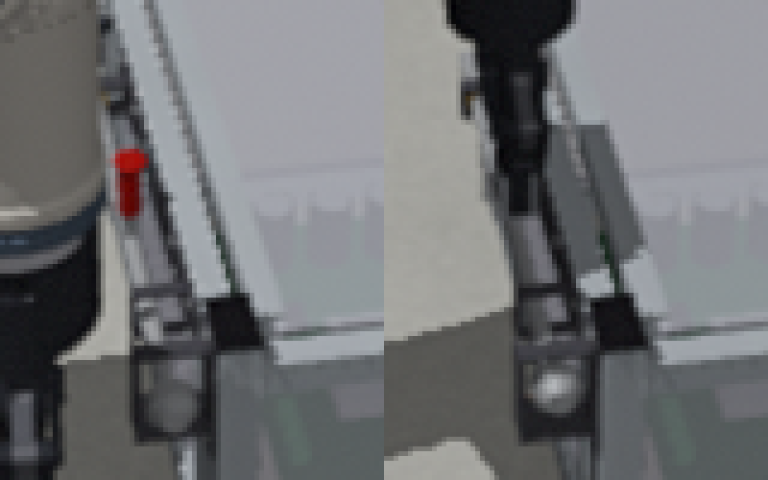

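The two pictures show the bolt lifted: in the side crop the head rises in the keeper window from (170,402) to (555,388). Drawing it now along the tilted rod.

Run:
```python
from h import *
for d in (.006,.012,.018,.025,.032,.038,.043):
    p,q=gpose(0,.045,d); bot.servo_line(p,q,.03); o=get_obs(); print(d,o['wrist_force'].round(2),(o['position']-p).round(4),round(o['time_s'],2))
    if abs(o['wrist_force'][:2]).max()>18: print('stop');break
snap('side','side10.png');snap('wrist','w10.png')
```

```text
0.006 [0.41 1.33 6.36] [0.0006 0.0006 0.0007] 17.68
0.012 [-0.16  1.87  6.26] [0.0006 0.0007 0.0008] 18.03
0.018 [-0.17  1.34  6.63] [0.0007 0.0008 0.0009] 18.38
0.025 [-0.68  2.07  6.76] [0.0007 0.0008 0.001 ] 18.77
0.032 [-0.9   1.75  7.96] [0.0008 0.0008 0.0011] 19.15
0.038 [-1.35  1.18  8.06] [0.0008 0.0008 0.0012] 19.5
0.043 [-1.41  2.22  8.66] [0.0009 0.0009 0.0013] 19.82
```

View pics/w10.png

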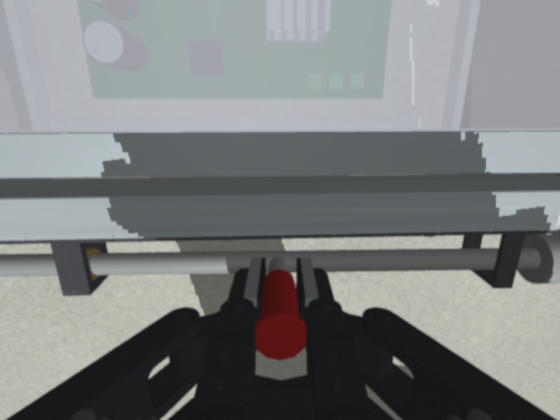

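The bolt is drawn: the head now stands right beside the front guide at (540,258), and the knob is still between the pads at (281,320). Swinging the gate open along its arc.

Run:
```python
from h import *
for t in (.02,.05,.08,.12,.16,.20,.235,.265):
    p,q=gpose(t,.045,.044); bot.servo_line(p,q,.05); o=get_obs(); print(t,o['wrist_force'].round(2),(o['position']-p).round(4),round(o['time_s'],2),o['gripper_width'])
    if np.linalg.norm(o['wrist_force'])>25: print('stop');break
snap('side','side11.png');snap('wrist','w11.png');snap('scene','scene11.png')
```

```text
0.02 [2.47 0.04 8.73] [0.0013 0.0006 0.0015] 20.17 0.015312259265893078
0.05 [ 2.07 -0.04  8.59] [0.0014 0.0005 0.0015] 20.45 0.014883387744689523
0.08 [ 1.79 -0.55  8.85] [0.0014 0.0005 0.0015] 20.73 0.015315313195168616
0.12 [ 1.47 -0.15  8.38] [0.0015 0.0005 0.0016] 21.06 0.015077566151909019
0.16 [ 2.22 -0.33  7.91] [0.0016 0.0005 0.0015] 21.38 0.015173264462596727
0.2 [ 0.74 -0.05  8.97] [0.0017 0.0005 0.0016] 21.71 0.015368311025676172
0.235 [ 1.71 -0.38  8.1 ] [0.0017 0.0005 0.0016] 22.02 0.015525354120703527
0.265 [ 2.13 -1.3   9.  ] [0.0017 0.0005 0.0015] 22.3 0.015304264559788748
```

View pics/w11.png

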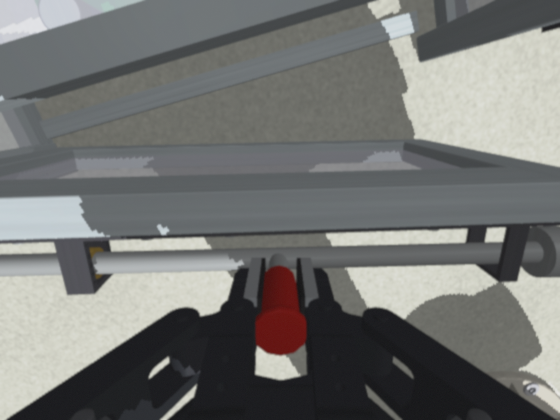

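View pics/side11.png

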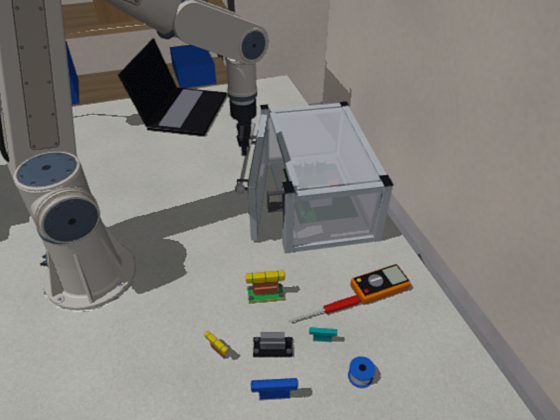

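View pics/scene11.png

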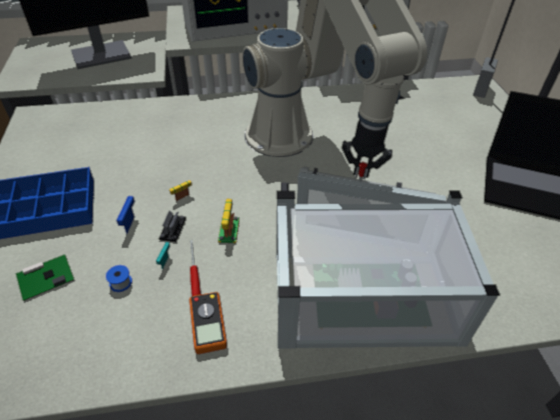

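Run:
```python
from h import *
bot.dwell(.5)
S=snap('scene','scene12.png'); E=plane(S,299.5,173,.22); print('edge',E.round(4), 'dist from hinge',np.linalg.norm((E-H)[:2]),'angle',-np.arctan2(-(E-H)[0],-(E-H)[1])+0)
v=(E-H)[:2]; print('opening', YAW-np.arctan2(v[0],-v[1]))
D=snap('side','side12.png'); f=[D['frame'][90:270,220:320],S['frame'][150:250,205:305]]
cv2.imwrite('pics/c12.png',np.hstack([cv2.resize(x,(390,int(390*x.shape[0]/x.shape[1])) ,interpolation=3)[:390] for x in f])[:,:,::-1])
o=get_obs(); print(o['wrist_force'].round(2),abs(o['joint_vel']).max(),o['gripper_width'],o['time_s'])
# bystanders before/after
for nm,lo,hi,b in [('meter',(8,150,80),(17,255,255),(180,285,240,360)),('driver',(0,150,60),(6,255,255),(185,260,205,300)),('reel',(105,120,40),(120,255,255),(100,260,135,295))]:
    print(nm,blob(load('scene0.png'),lo,hi,b)[2],blob(S,lo,hi,b)[2])
```

```text
edge [ 0.4704 -0.0163  0.22  ] dist from hinge 0.3779496918746515 angle -0.37418536078376613
opening 0.23718536078376612
[ 2.55 -0.6   8.85] 0.0009094426073862978 0.015269378502104684 23.05
meter [207.6692112  334.59033079] [207.32857143 332.93714286]
driver [194.41777778 280.52444444] [194.492891   281.03791469]
reel [117.8125     276.59895833] [118.191067   276.56079404]
```

View pics/c12.png

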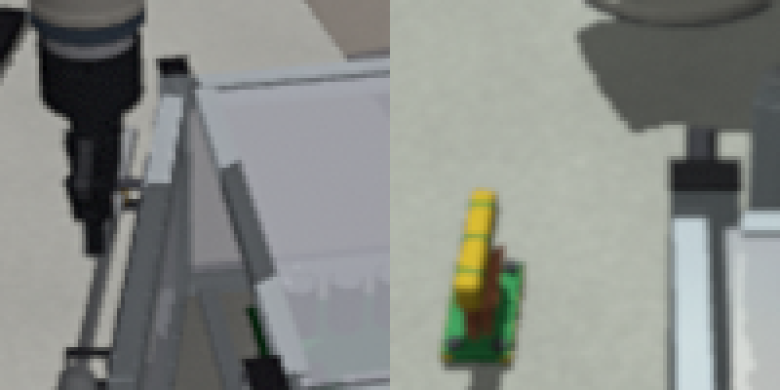

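Run:
```python
from h import *
print(hand_in()); print(get_obs()['time_s'])
```

```text
the job is handed in; nothing more can be done
None
the job is handed in; nothing more can be done
```

I moved the earthing link from its black parking socket to the copper-jawed earthing socket and let go of it. I then lifted the bolt, drew it about 44 mm, and pulled the gate open by the knob. The job was handed in at about 23 s with the knob still gripped; no verdict came back.

**Last checks**
- **Link:** it stands upright and aligned in the earthing socket. It came to a hard stop at 31 N, at the same gripper height as when it was home in the parking socket. Triangulation put the handle centre at 68 mm above the bench instead of 75 mm. The same method read 72 mm when the link was parked, so I took this as bias from the visible faces.
- **Bolt:** the camera showed the head raised in the keeper and, after the draw, standing beside the front guide. The guide's shift in the picture agrees with 44 mm.
- **Gate:** I commanded 0.265 rad. The camera measured about 0.24 rad, which is within the allowed 0.17 to 0.37, and the arm was at rest.
- **Bystanders:** the meter, reel and screwdriver were in the same places in the before and after pictures, to within 2 pixels.

**Disagreement:** the vertical wrist force read +5 to +9 N while I held the knob, where a lifted bolt should pull down. I did not explain this and relied on the pictures instead.

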